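Tip out the rinse pot and stow the graded cups

ROBOT

A 6-joint arm with a two-finger parallel gripper is mounted at the origin on the work surface. World frame = base frame: x ahead of the robot, y to its left, z up, the work surface at z = 0. Lengths are in m, angles in rad, forces in N, time in s.
With the tool pointing down it reaches from about 0.3 to 0.85 m from the base axis. Payload 4.2 kg.
Tool frame: the origin (TCP) lies on the front face of the gripper's body, between the roots of the fingers; the fingertips stand 78 mm ahead of it and the grasp point (between the pads) lies 60 mm ahead of it; z points along the fingers, y is the line along which they close (so a half turn about z gives the same grasp; the last joint's range is limited). The gripper opens to 91 mm and grips with 3 to 60 N. Pads are 32 mm wide; open, the fingers measure 118 mm over their backs; the gripper's body (76 mm by 178 mm) begins 60 mm behind the grasp point.
Start: joints at [-1.297, 0.32, 1.565, -0, 1.257, -0.02], TCP at [0.167, -0.55, 0.292] pointing down, gripper open.
Joint ranges: [-3.11, 3.11], [-0.84, 2.01], [0.21, 2.61], [-1.34, 4.49], [0.05, 2.63], [-2.56, 2.56]. Speed limits (rad/s): [2.57, 2.57, 3.14, 3.14, 3.14, 3.14].

INTERFACE

Orientations are given as a unit quaternion [x, y, z, w].
In Python, from workcell import r gives the robot as it stands.
- The arm moves only by the tool move_arm, never from a script. Its arguments are lists of equal length, an entry for each row: "translation": the shift along the tool's x, y, z in cm, a list of three; "yaw": the turn about the tool's z in rad; "claw": the finger opening in cm, from 0 to 9.12. In form: {"translation": [[x, y, z], ...], "yaw": [yaw, ...], "claw": [claw, ...]}. A call has 1 to 20 rows; each row is the pose to reach, as a shift and turn from the pose commanded when the call began, along the tool's axes at that moment; what a row does not reach only later rows make up. A row lasts 1/8 s, in which the tool goes at most 62.5 mm and 10.7 degrees, less where a joint would pass 70% of its speed; a pose out of reach is approached as far as the arm can. A call with a gripper value outside its range is refused whole. The fingers move at their own pace and stop on an object; "grip_force" is the grip in N (left out, the last holds). Time passes only in rows, so rows that repeat a pose let the fingers close. It gives the time, the measured TCP pose, the force, the opening and the grip force at its end, in the units of the state.
- r.observe(): the state, without advancing time (a new reading comes with each control period).
- r.grab_frame(name): name is "scene" or "side" or "wrist"; returns a dict with "pixels" (420x560x3 uint8, red, green, blue), "range_z" (420x560 float32, m along the optical axis (not along the pixel's ray), 0 where there is no reading), "fx", "fy", "cx", "cy" (pixels), "world_to_cam" (4x4, takes a point from world to camera coordinates). Camera axes: x right, y up, looking along -z (the intrinsics and any distortion apply to the point x, -y, -z); pixel columns grow to the right and rows downward; lengths in m; the calibration is good to about 2 mm. A picture is of the moment at which its call begins.
- r.close_job(): hands the job in; it is judged then, once.
The state is a dict: "clock": time; "joint_pos": joint angles; "dq": joint speeds; "effort": joint torques, N m; "position": TCP position; "ee_rot": TCP orientation; "wrist_force": force on the tool from outside, world axes, zero at the start; "wrist_torque": the same for the moment, N m; "gripper_width": finger opening in m; "finger_force": force on a finger pad.
Only numpy, scipy, OpenCV 4.12 (cv2) and the standard library are available. Lean on these libraries where they do the work, as an engineer would, in place of code of your own. Each camera call takes 0.05 s, during which the arm holds its last target. There are 200 camera calls.

TASK

Tip the steel rinse pot right over (its side lever swings it) so that all three rubber stoppers fall out into the white tray beneath it, then swing it back fully upright. Then stand the wide green cup in the empty pot, and after that the narrow white cup inside the green one, each set down on the bottom and not dropped. Do not handle the stoppers, and leave the bottle, the jar and the spanner where they are.

Things in the scene. Friction and masses are not known exactly. Their poses are not given: they have to be found in the camera images.
- stand: Fixed stand with the white catch tray (outside 240 x 134 x 45 mm, walls 5 mm) on the table. Origin on the table below the pot's tilting axis; x is the direction in which the pot pours, y (left of the pour) is the side with the lever, z up. The tray reaches from x = -60 to +180 mm. Two blue posts (36 x 10 mm, 141 mm high) at y = +-73 mm carry the pot; their feet reach to y = +-88 mm.
- tray (a point): Centre of the tray's inner floor, 5 mm above the table, with the axes of the stand.
- pivot (a point): Point on the pot's tilting axis (parallel to the stand's y), at the middle of the pot, 125 mm above the table, fixed; axes of the stand.
- pot (a joint): Tilt of the pot in rad: 0 upright against its stop (start), grows as the pot tips towards the stand's +x, 2.3 at the far stop (mouth pointing steeply down). The hinge is stiff (about 0.25 N m) and stays where it is left.
- pot_floor (a point): Centre of the inner floor of the pot, 30 mm below the tilting axis when upright; axes of the pot (z out of the mouth). Flared steel pot, 70 mm high, outside diameter 88 mm at the bottom and 116 mm at the rim, wall 4 mm, floor 5 mm thick, inner floor 80 mm across, inner depth 65 mm; its rim is 160 mm above the table when upright.
- lever_grip (a point): Middle of the free part of the black round handle bar of the pot's lever (14 mm thick, 50 mm long, parallel to the tilting axis, from y = 90 to 140 mm in the stand's frame). It is 105 mm from the axis: it leans 1.15 rad back (towards the stand's -x) from vertical when the pot is upright and 1.15 rad forward when it is fully tipped, and can be pushed either way from above. Axes of the pot.
- stopper0: Orange-red tapered rubber stopper, 29 mm diameter at the bottom, 33 mm at the top, 36 mm high; origin at the centre of the narrow end, z along its axis. Starts standing on the floor of the pot.
- stopper1: Second stopper, same.
- stopper2: Third stopper, same.
- wide_cup: Green plastic straight cup, open at the top, outside diameter 62 mm, height 98 mm, wall 3.5 mm (inside diameter 55 mm), floor 5 mm. Origin at the centre of its underside, z up its axis. Stands on the table left or right of the stand.
- wide_cup_floor (a point): Centre of the inner floor of the green cup, axes of the cup.
- narrow_cup: White plastic straight cup, open at the top, outside diameter 42 mm, height 128 mm, wall 3.5 mm, floor 5 mm. Origin at the centre of its underside, z up its axis. Stands on the table on the other side of the stand.
- sample_bottle: Bystander: capped amber bottle, 64 mm diameter, 150 mm high; origin under its centre.
- red_jar: Bystander: glass jar with a red lid, 60 mm diameter, 85 mm high; origin under its centre.
- spanner: Bystander: steel spanner, 170 mm long, lying on the table in front of the robot; origin under its centre, x along it.
Not all that is in view belongs to the job. Of the things that look like the narrow_cup, take the one that is farthest to the robot's right at the start.

How it is judged:
On the way, in this order (a step that is already met when the one before it is completed fails the run):
1. the pot is tipped right over (more than 1.7 rad) and all three stoppers lie in the tray (value of joint pot above 1.7 rad and x of stopper0 in the frame of tray between -0.12 and 0.12 m and y of stopper0 in the frame of tray between -0.067 and 0.067 m and z of each of stopper0, stopper1, stopper2 in the frame of tray below 0.06 m and x of stopper1 in the frame of tray between -0.12 and 0.12 m and y of stopper1 in the frame of tray between -0.067 and 0.067 m and x of stopper2 in the frame of tray between -0.12 and 0.12 m and y of stopper2 in the frame of tray between -0.067 and 0.067 m), for 0.1 s.
2. the pot is upright again (within 0.12 rad) with the stoppers still in the tray (value of joint pot below 0.12 rad and x of stopper0 in the frame of tray between -0.12 and 0.12 m and y of stopper0 in the frame of tray between -0.067 and 0.067 m and z of each of stopper0, stopper1, stopper2 in the frame of tray below 0.06 m and x of stopper1 in the frame of tray between -0.12 and 0.12 m and y of stopper1 in the frame of tray between -0.067 and 0.067 m and x of stopper2 in the frame of tray between -0.12 and 0.12 m and y of stopper2 in the frame of tray between -0.067 and 0.067 m), for 0.1 s.
3. the wide green cup stands on the floor of the upright pot (value of joint pot below 0.12 rad and horizontal distance between wide_cup and pot_floor below 0.016 m and z of wide_cup in the frame of pot_floor between -0.008 and 0.008 m and angle between wide_cup's own z axis and vertical below 0.15 rad), for 0.2 s.
4. the narrow white cup stands on the floor of the green cup in the pot (all of step 3 and horizontal distance between narrow_cup and wide_cup_floor below 0.013 m and z of narrow_cup in the frame of wide_cup_floor between -0.008 and 0.008 m and angle between narrow_cup's own z axis and vertical below 0.15 rad), for 0.2 s.
At the end, for the whole second after the job is handed in: Pot upright within 0.12 rad; the stoppers in the tray; green cup on the pot's floor (8 mm in height, 16 mm off centre, tilt under 0.15 rad), white cup on the green cup's floor (8 mm, 13 mm, 0.15 rad); stoppers and cups at rest (all of step 4 and x of stopper0 in the frame of tray between -0.12 and 0.12 m and y of stopper0 in the frame of tray between -0.067 and 0.067 m and z of each of stopper0, stopper1, stopper2 in the frame of tray below 0.06 m and x of stopper1 in the frame of tray between -0.12 and 0.12 m and y of stopper1 in the frame of tray between -0.067 and 0.067 m and x of stopper2 in the frame of tray between -0.12 and 0.12 m and y of stopper2 in the frame of tray between -0.067 and 0.067 m and linear speed of each of stopper0, stopper1, stopper2, wide_cup, narrow_cup below 0.03 m/s); the robot touches nothing.
It fails at once if the fingers handle a stopper (contact force between the fingers and stopper0 above 0.5 N or contact force between the fingers and stopper1 above 0.5 N or contact force between the fingers and stopper2 above 0.5 N).
It fails at once if a cup is dropped into the pot (falls freely more than about 30 mm) ((linear speed of wide_cup above 0.75 m/s and contact force between the fingers and wide_cup below 0.05 N and horizontal distance between wide_cup and pot_floor below 0.07 m) or (linear speed of narrow_cup above 0.75 m/s and contact force between the fingers and narrow_cup below 0.05 N and horizontal distance between narrow_cup and pot_floor below 0.07 m)).
It fails at once if the bottle, the jar or the spanner is moved by more than 30 mm (distance of any of sample_bottle, red_jar, spanner from where it was at the start of the episode above 0.03 m).
It also fails if it takes over 72 s, if anything falls off the work surface, if the arm or the gripper's body presses on something with over 40 N, if the wrist force passes 120 N, or if a joint passes its speed limit or range.

## Working session

There is one attempt and no reset: what is moved stays moved. The work goes in short steps, Python scripts to look and compute and a tool call to move; the robot and the scene stay as the last step left them, time stands still between calls to the robot, and variables do not carry over. Pictures are saved under pics/ and viewed, at most 10 in all, crops included, and the job is handed in when it is done.

Besides the shell and the picture viewer there is one more tool, called after ">>>" by a JSON object that holds its "op" and its "data", one argument or row to a line. move_arm: Moves the arm, as the interface text tells. Its arguments: {"type":"object","properties":{"translation":{"type":"array"},"yaw":{"type":"array"},"claw":{"type":"array"},"grip_force":{"type":"number"}},"required":["translation","yaw","claw"]}

```bash
mkdir -p pics; cat > h.py <<'E'
import numpy as np, cv2
from workcell import r
def cloud(f):
    z=f["range_z"].astype(float); h,w=z.shape
    u,v=np.meshgrid(np.arange(w),np.arange(h))
    c=np.stack([(u-f["cx"])/f["fx"]*z,-(v-f["cy"])/f["fy"]*z,-z,np.ones_like(z)],-1)
    p=c@np.linalg.inv(f["world_to_cam"]).T
    p=p[...,:3]; p[z<=0]=np.nan
    return p
E
python3 - <<'E'
from h import *
o=r.observe();print({k:np.round(v,3) for k,v in o.items()})
fs=[r.grab_frame(n) for n in("scene","side")]
for n,f in zip(("scene","side"),fs):
    cv2.imwrite(f"pics/{n}0.png",f["pixels"][...,::-1]); np.savez(f"{n}0.npz",**f)
    print(list(f), f["fx"],f["cx"],f["cy"],np.linalg.inv(f["world_to_cam"]).round(3).tolist(),(f["range_z"]>0).mean())
E
```

```text
{'clock': np.float64(0.0), 'joint_pos': array([-1.297,  0.32 ,  1.566, -0.   ,  1.257, -0.02 ]), 'dq': array([-0.001, -0.001, -0.001, -0.001,  0.   ,  0.   ]), 'effort': array([ 1.0000e-03, -4.1245e+01, -2.3197e+01,  7.3000e-02,  4.6000e-02,
       -0.0000e+00]), 'position': array([ 0.166, -0.55 ,  0.291]), 'ee_rot': array([ 0.989,  0.146, -0.   , -0.001]), 'wrist_force': array([0.188, 0.144, 0.565]), 'wrist_torque': array([ 0.035,  0.022, -0.016]), 'finger_force': np.float64(0.0), 'gripper_width': np.float64(0.091)}
['pixels', 'range_z', 'fx', 'fy', 'cx', 'cy', 'world_to_cam'] 540.6375529505734 280.2600795947328 205.50616572482213 [[-0.519, -0.69, 0.505, 1.138], [0.855, -0.429, 0.292, 0.386], [0.015, 0.583, 0.812, 1.12], [0.0, 0.0, 0.0, 1.0]] 0.9963010204081633
['pixels', 'range_z', 'fx', 'fy', 'cx', 'cy', 'world_to_cam'] 498.4184714135084 275.2220869732244 204.62287186603993 [[-0.988, -0.071, 0.138, 0.73], [0.154, -0.562, 0.813, 1.141], [0.02, 0.824, 0.566, 0.908], [0.0, 0.0, 0.0, 1.0]] 0.9959608843537415
```

View pics/scene0.png

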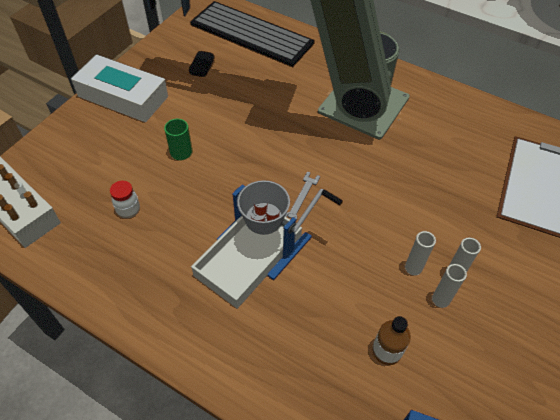

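View pics/side0.png

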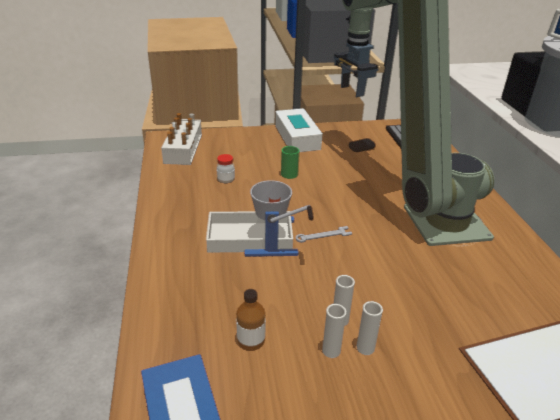

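The scene view shows the pot at (263,205), its lever handle at (333,197), the green cup at (178,140), and three white cups with rims at (425,240), (470,247) and (456,273). The side view shows the white cups at (343,285), (335,312) and (370,310). The one at (343,285) is farthest to the robot's right. The bottle, jar and spanner are also visible.

```bash
cat > m.py <<'E'
from h import *
def circ(p):
    A=np.c_[2*p[:,:2],np.ones(len(p))]; s=np.linalg.lstsq(A,(p[:,:2]**2).sum(1),rcond=None)[0]
    return np.r_[s[:2],np.sqrt(s[2]+s[0]**2+s[1]**2)]
def clusters(q,step=.004,minn=15):
    ij=np.round((q[:,:2]-[-.2,-1])/step).astype(int); g=np.zeros((400,500),np.uint8)
    ok=((ij>=0)&(ij<[400,500])).all(1); ij=ij[ok];q=q[ok]; g[ij[:,0],ij[:,1]]=1
    g=cv2.dilate(g,np.ones((3,3)))
    n,l=cv2.connectedComponents(g); lab=l[ij[:,0],ij[:,1]]
    return [q[lab==i] for i in range(1,n) if (lab==i).sum()>=minn]
if __name__=="__main__":
    for n in("scene","side"):
        f=np.load(n+"0.npz"); P=cloud(f); rgb=f["pixels"]; hsv=cv2.cvtColor(rgb,cv2.COLOR_RGB2HSV)
        box=(P[...,0]>.2)&(P[...,0]<.95)&(abs(P[...,1])<.6)&(P[...,2]<.3)
        H,S,V=[hsv[...,i].astype(int) for i in range(3)]
        print(n,"table z",np.nanmedian(P[box&(P[...,2]<.02)][:,2]))
        def show(t,m,lo,hi,minn=15):
            for c in clusters(P[box&m&(P[...,2]>lo)&(P[...,2]<hi)],minn=minn):
                print(t,len(c),"circ",circ(c).round(3),"mid",((c.max(0)+c.min(0))/2).round(3),"ext",np.ptp(c,axis=0).round(3),"med",np.median(c,0).round(3))
        show("white",S<60,.122,.134)
        show("green",(H>45)&(H<85)&(S>90),.093,.103)
        show("pot",S<60,.154,.166)
        show("red",((H<6)|(H>174))&(S>120),.07,.1)
        show("amber",(S>50),.1,.16)
        show("blue",(H>100)&(H<130)&(S>100),.004,.15)
        show("black",(V<50),.12,.2)
        show("spanner",(S<60),.003,.012)
        show("tray",(S<60)&(V>110),.042,.048)
E
python3 m.py
```

```text
scene table z 0.0005178844409436945
white 131 circ [0.396 0.433 0.019] mid [0.395 0.434 0.127] ext [0.044 0.04  0.01 ] med [0.398 0.433 0.128]
white 133 circ [0.431 0.344 0.019] mid [0.43  0.344 0.127] ext [0.043 0.04  0.01 ] med [0.433 0.345 0.127]
white 149 circ [0.474 0.43  0.019] mid [0.474 0.43  0.127] ext [0.043 0.041 0.01 ] med [0.474 0.429 0.127]
white 298 circ [0.55  0.005 0.049] mid [0.55  0.009 0.128] ext [0.102 0.111 0.012] med [0.534 0.    0.129]
white 56 circ [0.557 0.085 0.009] mid [0.558 0.087 0.129] ext [0.026 0.017 0.011] med [0.559 0.086 0.131]
green 118 circ [ 0.432 -0.34   0.029] mid [ 0.432 -0.34   0.097] ext [0.063 0.062 0.008] med [ 0.433 -0.339  0.098]
pot 53 circ [0.491 0.094 0.01 ] mid [0.493 0.098 0.16 ] ext [0.043 0.011 0.011] med [0.491 0.098 0.16 ]
pot 375 circ [0.55  0.003 0.055] mid [0.549 0.003 0.159] ext [0.116 0.115 0.011] med [ 0.539 -0.001  0.159]
red 355 circ [ 0.656 -0.335  0.02 ] mid [ 0.655 -0.337  0.081] ext [0.051 0.056 0.021] med [ 0.657 -0.333  0.085]
amber 94 circ [ 0.545 -0.07   0.012] mid [ 0.543 -0.071  0.123] ext [0.035 0.014 0.045] 
[... 6120 characters left out ...]
t [0.032 0.02  0.006] med [0.402 0.45  0.045]
tray 34 circ [0.475 0.434 0.017] mid [0.477 0.444 0.045] ext [0.033 0.02  0.006] med [0.479 0.447 0.046]
tray 47 circ [0.518 0.042 0.031] mid [0.515 0.041 0.045] ext [0.046 0.075 0.006] med [0.513 0.07  0.045]
tray 222 circ [ 0.656 -0.006  0.077] mid [ 0.655 -0.007  0.045] ext [0.157 0.154 0.006] med [0.673 0.046 0.045]
tray 49 circ [0.649 0.377 0.032] mid [0.651 0.397 0.045] ext [0.06  0.028 0.006] med [0.652 0.403 0.045]
tray 30 circ [ 0.655 -0.332  0.027] mid [ 0.655 -0.319  0.045] ext [0.058 0.041 0.006] med [ 0.655 -0.313  0.045]
tray 40 circ [ 0.819 -0.472  0.031] mid [ 0.822 -0.462  0.045] ext [0.092 0.026 0.006] med [ 0.827 -0.462  0.046]
```

```bash
cat >> h.py <<'E'
def plan(pts,alphas,claw=None):
    """TCP world targets + heading of tool x -> rows in tool cm/rad"""
    o=r.observe(); q=o["ee_rot"]; p=o["position"]
    a0=2*np.arctan2(q[1],q[0]); X=np.array([np.cos(a0),np.sin(a0),0]);Y=np.array([np.sin(a0),-np.cos(a0),0])
    print("t",o["clock"],"tcp",p.round(4),"alpha",round(a0,3),"q",q.round(3),"F",o["wrist_force"].round(1),"w",round(float(o["gripper_width"]),4))
    T=[];W=[]
    for t,a in zip(pts,alphas):
        d=np.array(t)-p; T.append([round(float(100*v),1) for v in(d@X,d@Y,-d[2])])
        W.append(round(float((a0-a+np.pi)%(2*np.pi)-np.pi),2))
    print(T);print(W)
PC=np.array([.550,.003]); PSI=-.115
def st(x,y,z):  # stand -> world
    c,s=np.cos(PSI),np.sin(PSI); return np.array([PC[0]+c*x-s*y,PC[1]+s*x+c*y,z])
def lev(th,lead=0): # TCP with bar at grasp point, pot angle th
    b=th-1.15; return st(.105*np.sin(b)+lead,.115,.125+.105*np.cos(b)+.060)
AL=1.456
E
python3 - <<'E'
from h import *
f=np.load("scene0.npz");P=cloud(f)
m=(P[...,2]>.040)&(P[...,2]<.05)&(P[...,0]>.5)&(P[...,0]<.8)&(abs(P[...,1])<.1)
print(cv2.minAreaRect(P[m][:,:2].astype(np.float32)))
e=lev(0);up=e+[0,0,.062]
plan([up,e+[0,0,.03],e],[AL]*3)
E
```

```text
((0.6152251362800598, -0.0004919320344924927), (0.1571308821439743, 0.23514172434806824), 86.84742736816406)
t 0.1 tcp [ 0.1664 -0.55    0.2915] alpha 0.294 q [ 0.989  0.146 -0.    -0.001] F [ 0.6  0.6 -0.3] w 0.091
[[48.5, -56.2, 0.2], [48.5, -56.2, 3.4], [48.5, -56.2, 6.4]]
[-1.16, -1.16, -1.16]
```

>>> {"op": "move_arm", "data": {
  "translation": [
    [48.5,-56.2,0.2],
    [48.5,-56.2,0.2],
    [48.5,-56.2,0.2],
    [48.5,-56.2,0.2],
    [48.5,-56.2,0.2],
    [48.5,-56.2,0.2],
    [48.5,-56.2,0.2],
    [48.5,-56.2,0.2],
    [48.5,-56.2,0.2],
    [48.5,-56.2,0.2],
    [48.5,-56.2,0.2],
    [48.5,-56.2,0.2],
    [48.5,-56.2,0.2],
    [48.5,-56.2,0.2],
    [48.5,-56.2,0.2],
    [48.5,-56.2,0.2]
  ],
  "yaw": [-1.16,-1.16,-1.16,-1.16,-1.16,-1.16,-1.16,-1.16,-1.16,-1.16,-1.16,-1.16,-1.16,-1.16,-1.16,-1.16],
  "claw": [4,4,4,4,4,4,4,4,4,4,4,4,4,4,4,4],
  "grip_force": 8
}}

```text
clock: 2.1
position: [0.4677, 0.1269, 0.2904]
ee_rot: [0.748, 0.664, 0.0, 0.0]
wrist_force: [-0.3, -0.3, 0.1]
gripper_width: 0.0405
finger_force: 0.0
```

```bash
python3 - <<'E'
from h import *
f=r.grab_frame("wrist");cv2.imwrite("pics/w1.png",f["pixels"][...,::-1])
P=cloud(f);V=cv2.cvtColor(f["pixels"],cv2.COLOR_RGB2HSV)[...,2]
m=(V<70)&(P[...,2]>.15)&(P[...,2]<.19)&(np.hypot(P[...,0]-.468,P[...,1]-.128)<.05)
q=P[m];print(len(q)); 
if len(q): print(cv2.minAreaRect(q[:,:2].astype(np.float32)),q[:,2].max())
e=lev(0);up=e+[0,0,.062];print(e)
plan([up,e+[0,0,.03],e],[AL]*3)
E
```

```text
1133
((0.46786412596702576, 0.12456159293651581), (0.04978591576218605, 0.012588129378855228), 84.6252670288086) 0.17556172300156314
[0.4679887  0.12823775 0.22789118]
t 2.15 tcp [0.4678 0.127  0.2904] alpha 1.452 q [0.748 0.664 0.    0.   ] F [ 0.2 -0.3 -0.3] w 0.0399
[[0.1, 0.0, 0.1], [0.1, 0.0, 3.3], [0.1, 0.0, 6.3]]
[-0.0, -0.0, -0.0]
```

View pics/w1.png

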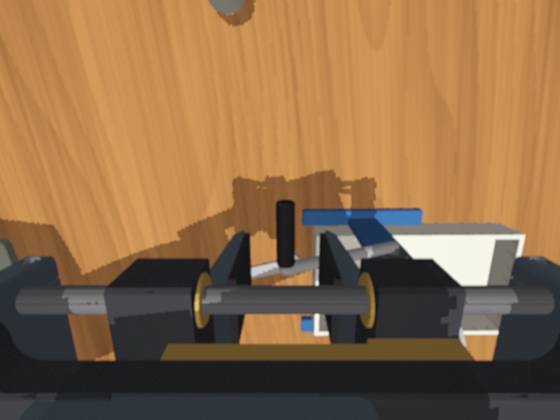

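The wrist picture shows the black bar at (285,235), centred between the fingers at (240,250) and (328,250). I'll descend and then cage it.

>>> {"op": "move_arm", "data": {
  "translation": [
    [0,0,3],
    [0,0,5],
    [0,0,6.3],
    [0,0,6.3],
    [0,0,6.3]
  ],
  "yaw": [0,0,0,0,0],
  "claw": [4,4,4,2,2]
}}

```text
clock: 2.78
position: [0.4685, 0.128, 0.228]
ee_rot: [0.747, 0.664, 0.001, 0.0]
wrist_force: [0.3, 0.6, -0.2]
gripper_width: 0.0227
finger_force: 0.0
```

```bash
sed -i 's/PSI = *-.115/PSI=-.105/;s/PSI=-.115/PSI=-.105/;s/AL=1.456/AL=1.46/' h.py; python3 - <<'E'
from h import *
th=np.linspace(0.1,2.25,19)
plan([lev(t,.004) for t in th],[AL]*19)
E
```

```text
t 2.775 tcp [0.4685 0.128  0.228 ] alpha 1.454 q [0.747 0.664 0.001 0.   ] F [ 0.3  0.6 -0.2] w 0.0227
[[-0.1, 0.7, -0.9], [-0.1, 1.4, -2.0], [-0.1, 2.2, -2.9], [-0.0, 3.1, -3.8], [-0.0, 4.1, -4.5], [-0.0, 5.2, -5.1], [0.0, 6.4, -5.6], [0.0, 7.6, -6.0], [0.0, 8.8, -6.2], [0.0, 10.1, -6.2], [0.1, 11.3, -6.1], [0.1, 12.6, -5.8], [0.1, 13.7, -5.4], [0.1, 14.9, -4.9], [0.1, 15.9, -4.2], [0.1, 16.9, -3.4], [0.1, 17.8, -2.5], [0.1, 18.5, -1.5], [0.2, 19.2, -0.5]]
[-0.01, -0.01, -0.01, -0.01, -0.01, -0.01, -0.01, -0.01, -0.01, -0.01, -0.01, -0.01, -0.01, -0.01, -0.01, -0.01, -0.01, -0.01, -0.01]
```

>>> {"op": "move_arm", "data": {
  "translation": [
    [0,0.7,-0.9],
    [0,1.4,-2.0],
    [0,2.2,-2.9],
    [0,3.1,-3.8],
    [0,4.1,-4.5],
    [0,5.2,-5.1],
    [0,6.4,-5.6],
    [0,7.6,-6.0],
    [0,8.8,-6.2],
    [0,10.1,-6.2],
    [0,11.3,-6.1],
    [0,12.6,-5.8],
    [0,13.7,-5.4],
    [0,14.9,-4.9],
    [0,15.9,-4.2],
    [0,16.9,-3.4],
    [0,17.8,-2.5],
    [0,18.5,-1.5],
    [0,19.2,-0.5],
    [0,19.2,-0.5]
  ],
  "yaw": [0,0,0,0,0,0,0,0,0,0,0,0,0,0,0,0,0,0,0,0],
  "claw": [2,2,2,2,2,2,2,2,2,2,2,2,2,2,2,2,2,2,2,2]
}}

```text
clock: 5.28
position: [0.6592, 0.1054, 0.2307]
ee_rot: [0.747, 0.665, -0.0, 0.0]
wrist_force: [0.6, 0.6, 0.1]
gripper_width: 0.0199
finger_force: 0.4
```

```bash
python3 - <<'E'
from h import *
fs=[r.grab_frame(n) for n in ("scene","side")]
a=[f["pixels"][60:330,60:400,::-1] for f in fs]; cv2.imwrite("pics/tip.png",np.hstack(a))
th=np.linspace(2.2,0,19)
plan([lev(t,-.004) for t in th],[AL]*19)
E
```

```text
t 5.375 tcp [0.6591 0.1055 0.232 ] alpha 1.454 q [0.747 0.665 0.    0.   ] F [ 0.1  0.2 -0.5] w 0.0195
[[0.2, -1.1, -0.5], [0.1, -1.8, -1.6], [0.1, -2.6, -2.6], [0.1, -3.6, -3.4], [0.1, -4.6, -4.2], [0.1, -5.7, -4.8], [0.1, -6.9, -5.3], [0.1, -8.2, -5.6], [0.1, -9.4, -5.8], [0.0, -10.7, -5.8], [0.0, -12.0, -5.6], [0.0, -13.2, -5.3], [-0.0, -14.4, -4.9], [-0.0, -15.6, -4.3], [-0.0, -16.6, -3.6], [-0.0, -17.6, -2.7], [-0.1, -18.4, -1.8], [-0.1, -19.2, -0.7], [-0.1, -19.8, 0.4]]
[-0.01, -0.01, -0.01, -0.01, -0.01, -0.01, -0.01, -0.01, -0.01, -0.01, -0.01, -0.01, -0.01, -0.01, -0.01, -0.01, -0.01, -0.01, -0.01]
```

View pics/tip.png

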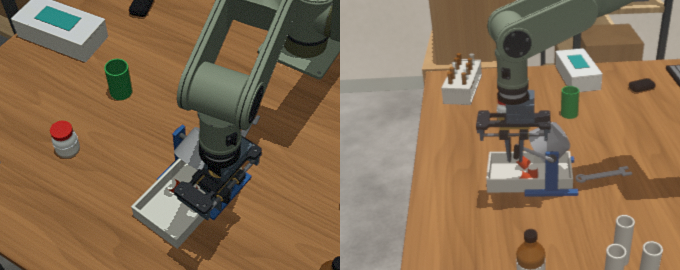

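The pot is tipped over, with its mouth at about (535,150) in the side crop. Red shows in the tray at about (525,170). I'll count the stoppers before swinging back.

```bash
python3 - <<'E'
from m import *
for n in("side","scene"):
    f=r.grab_frame(n);P=cloud(f);hsv=cv2.cvtColor(f["pixels"],cv2.COLOR_RGB2HSV)
    m=((hsv[...,0]<9)|(hsv[...,0]>174))&(hsv[...,1]>140)&(abs(P[...,1])<.12)&(P[...,0]>.45)&(P[...,0]<.8)
    k,l,s,c=cv2.connectedComponentsWithStats(m.astype(np.uint8))
    for i in range(1,k):
        if s[i,4]>8:
            q=P[l==i]; print(n,s[i].tolist(),q.mean(0).round(3),q.min(0).round(3),q.max(0).round(3))
    if n=="side": cv2.imwrite("pics/z.png",cv2.resize(f["pixels"][190:270,190:310,::-1],None,fx=5,fy=5))
E
```

```text
side [234, 218, 12, 11, 80] [ 0.636 -0.033  0.035] [ 0.618 -0.046  0.018] [ 0.652 -0.025  0.048]
side [235, 230, 22, 8, 111] [0.618 0.021 0.033] [ 0.592 -0.004  0.01 ] [0.655 0.043 0.047]
scene [216, 246, 18, 17, 175] [ 0.648 -0.042  0.033] [ 0.628 -0.059  0.02 ] [ 0.666 -0.027  0.043]
scene [243, 266, 14, 13, 93] [0.66  0.034 0.038] [0.648 0.019 0.024] [0.739 0.105 0.235]
```

View pics/z.png

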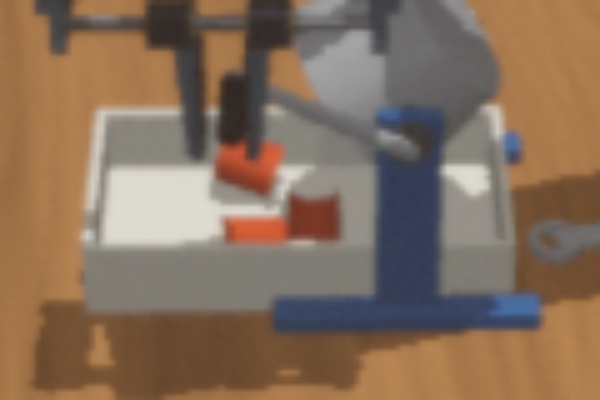

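The crop shows three stoppers lying in the tray, at (250,165), (255,230) and (315,215). Swinging the pot back upright.

>>> {"op": "move_arm", "data": {
  "translation": [
    [0,-1.1,-0.5],
    [0,-1.8,-1.6],
    [0,-2.6,-2.6],
    [0,-3.6,-3.4],
    [0,-4.6,-4.2],
    [0,-5.7,-4.8],
    [0,-6.9,-5.3],
    [0,-8.2,-5.6],
    [0,-9.4,-5.8],
    [0,-10.7,-5.8],
    [0,-12.0,-5.6],
    [0,-13.2,-5.3],
    [0,-14.4,-4.9],
    [0,-15.6,-4.3],
    [0,-16.6,-3.6],
    [0,-17.6,-2.7],
    [0,-18.4,-1.8],
    [0,-19.2,-0.7],
    [0,-19.8,0.4],
    [0,-20.1,0.4]
  ],
  "yaw": [0,0,0,0,0,0,0,0,0,0,0,0,0,0,0,0,0,0,0,0],
  "claw": [2,2,2,2,2,2,2,2,2,2,2,2,2,2,2,2,2,2,2,2]
}}

```text
clock: 7.98
position: [0.4631, 0.1292, 0.2283]
ee_rot: [0.747, 0.665, 0.005, 0.004]
wrist_force: [16.4, -2.8, -7.8]
gripper_width: 0.0225
finger_force: 8.0
```

```bash
python3 - <<'E'
from h import *
print(lev(0)); plan([lev(0,-.006)],[AL])
f=r.grab_frame("wrist");P=cloud(f);V=cv2.cvtColor(f["pixels"],cv2.COLOR_RGB2HSV)[...,2]
m=(V<70)&(P[...,2]>.15)&(P[...,2]<.19)&(np.hypot(P[...,0]-.468,P[...,1]-.128)<.05)
q=P[m];print(len(q),q[:,2].max(),cv2.minAreaRect(q[:,:2].astype(np.float32)))
E
```

```text
[0.46674044 0.12741139 0.22789118]
t 7.975 tcp [0.4631 0.1292 0.2283] alpha 1.455 q [0.747 0.665 0.005 0.004] F [16.4 -2.8 -7.8] w 0.0225
[[-0.1, -0.2, 0.0]]
[-0.01]
2830 0.18997801597567238 ((0.4594905376434326, 0.12823817133903503), (0.04959315061569214, 0.04208257421851158), 68.98534393310547)
```

```bash
python3 - <<'E'
from h import *
e=lev(0)
plan([e,e+[0,0,.1],[.432,-.340,.32],[.432,-.340,.2],[.432,-.340,.146]],[1.455]*5)
E
```

```text
t 8.025 tcp [0.4629 0.1292 0.2283] alpha 1.455 q [0.747 0.665 0.005 0.004] F [16.1 -1.9 -7.2] w 0.023
[[-0.1, 0.4, 0.0], [-0.1, 0.4, -10.0], [-47.0, 2.4, -9.2], [-47.0, 2.4, 2.8], [-47.0, 2.4, 8.2]]
[-0.0, -0.0, -0.0, -0.0, -0.0]
```

>>> {"op": "move_arm", "data": {
  "translation": [
    [0,0.8,0],
    [0,0.8,0],
    [0,0.8,-4],
    [0,0.8,-10],
    [-47,2.7,-9.2],
    [-47,2.7,-9.2],
    [-47,2.7,-9.2],
    [-47,2.7,-9.2],
    [-47,2.7,-9.2],
    [-47,2.7,-9.2],
    [-47,2.7,-9.2],
    [-47,2.7,-9.2],
    [-47,2.7,-9.2],
    [-47,2.7,-9.2],
    [-47,2.7,-3],
    [-47,2.7,-3]
  ],
  "yaw": [0,0,0,0,0,0,0,0,0,0,0,0,0,0,0,0],
  "claw": [2,4,4,4,8.5,8.5,8.5,8.5,8.5,8.5,8.5,8.5,8.5,8.5,8.5,8.5],
  "grip_force": 15
}}

```text
clock: 10.02
position: [0.4289, -0.3375, 0.2545]
ee_rot: [0.747, 0.665, -0.001, -0.006]
wrist_force: [-0.5, 0.5, 0.4]
gripper_width: 0.0853
finger_force: 0.0
```

```bash
python3 - <<'E'
from m import *
for n in("scene","side"):
    f=r.grab_frame(n);P=cloud(f);hsv=cv2.cvtColor(f["pixels"],cv2.COLOR_RGB2HSV);H,S,V=[hsv[...,i].astype(int) for i in range(3)]
    def sel(m,lo,hi,c,R): 
        return P[m&(P[...,2]>lo)&(P[...,2]<hi)&(np.hypot(P[...,0]-c[0],P[...,1]-c[1])<R)]
    q=sel(S<60,.156,.166,(.55,.003),.07);print(n,"pot",len(q),circ(q).round(4),(q.max(0)+q.min(0))/2)
    q=sel((H>45)&(H<85)&(S>90),.092,.105,(.432,-.34),.05);print("green",len(q),(circ(q).round(4),(q.max(0)+q.min(0))/2) if len(q)>5 else "")
    q=sel(V<60,.14,.2,(.468,.126),.05);print("bar",len(q),q.max(0) if len(q) else"",cv2.minAreaRect(q[:,:2].astype(np.float32)) if len(q) else"")
    q=sel((H<9)&(S>140),.005,.2,(.6,0),.13);print("red",len(q),q.min(0),q.max(0))
plan([[.432,-.340,.2],[.432,-.340,.146]],[1.455]*2)
E
```

```text
scene pot 314 [0.5501 0.0033 0.0553] [0.54929692 0.00351956 0.16078656]
green 128 (array([ 0.4317, -0.3395,  0.0289]), array([ 0.43187188, -0.33962547,  0.09782059]))
bar 120 [0.47765297 0.1521334  0.17866242] ((0.4691908359527588, 0.12809443473815918), (0.04916181042790413, 0.012443133629858494), 83.10903930664062)
red 419 [ 0.59794307 -0.06882028  0.00677986] [0.66898409 0.04647987 0.04191768]
side pot 239 [0.5498 0.0042 0.0552] [0.54913296 0.00497645 0.16104943]
green 70 (array([ 0.4325, -0.3392,  0.0287]), array([ 0.43441923, -0.34022175,  0.09835007]))
bar 29 [0.47485985 0.15368385 0.17959087] ((0.4693202078342438, 0.13294722139835358), (0.041399914771318436, 0.006208356469869614), 82.31566619873047)
red 183 [ 0.59230221 -0.05740569  0.01441383] [0.66624013 0.03774309 0.04188526]
t 10.125 tcp [ 0.4316 -0.3401  0.2595] alpha 1.455 q [0.747 0.665 0.    0.   ] F [ 0.7 -0.3  1.1] w 0.0854
[[0.0, 0.0, 5.9], [0.0, 0.0, 11.3]]
[0.0, 0.0]
```

>>> {"op": "move_arm", "data": {
  "translation": [
    [0,0,5],
    [0,0,9],
    [0,0,11.3],
    [0,0,11.3],
    [0,0,11.3],
    [0,0,11.3],
    [0,0,11.3],
    [0,0,8],
    [0,0,3],
    [0,0,-3],
    [0,0,-8],
    [0,0,-8]
  ],
  "yaw": [0,0,0,0,0,0,0,0,0,0,0,0],
  "claw": [8.5,8.5,8.5,8.5,5.5,5.5,5.5,5.5,5.5,5.5,5.5,5.5]
}}

```text
clock: 11.62
position: [0.432, -0.3417, 0.3431]
ee_rot: [0.747, 0.665, 0.001, 0.005]
wrist_force: [-1.3, -1.0, -2.2]
gripper_width: 0.0629
finger_force: 15.0
```

```bash
python3 - <<'E'
from m import *
f=r.grab_frame("scene");P=cloud(f);hsv=cv2.cvtColor(f["pixels"],cv2.COLOR_RGB2HSV)
m=(hsv[...,0]>45)&(hsv[...,0]<85)&(hsv[...,1]>90)&(np.hypot(P[...,0]-.43,P[...,1]+.34)<.07)
q=P[m&(P[...,2]>.05)];print(len(q),q.min(0),q.max(0))
plan([[.550,.0037,.34],[.550,.0037,.27],[.550,.0037,.241]],[1.455]*3)
E
```

```text
1091 [ 0.38528126 -0.37047459  0.1975311 ] [ 0.49264456 -0.29603193  0.48292207]
t 11.675 tcp [ 0.4312 -0.3411  0.3401] alpha 1.454 q [0.747 0.665 0.    0.002] F [-0.2  1.2 -1.8] w 0.0628
[[35.6, 7.8, 0.0], [35.6, 7.8, 7.0], [35.6, 7.8, 9.9]]
[-0.0, -0.0, -0.0]
```

>>> {"op": "move_arm", "data": {
  "translation": [
    [9,2,-1],
    [14,3,-1],
    [20,4.4,-1],
    [25,5.5,-1],
    [30,6.6,-1],
    [34,7.4,-1],
    [35.6,7.8,-1],
    [35.6,7.8,-1],
    [35.6,7.8,0]
  ],
  "yaw": [0,0,0,0,0,0,0,0,0],
  "claw": [5.5,5.5,5.5,5.5,5.5,5.5,5.5,5.5,5.5]
}}

```text
clock: 12.8
position: [0.5499, 0.0023, 0.3381]
ee_rot: [0.748, 0.664, -0.0, 0.001]
wrist_force: [0.2, -0.2, -1.1]
gripper_width: 0.0625
finger_force: 15.0
```

```bash
python3 - <<'E'
from m import *
for n in("scene","side"):
    f=r.grab_frame(n);P=cloud(f);hsv=cv2.cvtColor(f["pixels"],cv2.COLOR_RGB2HSV)
    m=(hsv[...,0]>45)&(hsv[...,0]<85)&(hsv[...,1]>90)&(np.hypot(P[...,0]-.55,P[...,1])<.07)
    q=P[m&(P[...,2]<.25)&(P[...,2]>.17)];print(n,len(q),q.min(0),q.max(0),"wallfit",circ(q).round(4))
plan([[.550,.0037,.34],[.550,.0037,.27],[.550,.0037,.241]],[1.455]*3)
E
```

```text
scene 506 [ 0.51881326 -0.02062102  0.1930004 ] [0.58201667 0.03402856 0.24982541] wallfit [0.55   0.0029 0.0292]
side 367 [0.52307111 0.00783903 0.19005712] [0.57681378 0.03630778 0.24999201] wallfit [0.5484 0.0062 0.0266]
t 12.9 tcp [0.549  0.0022 0.3366] alpha 1.452 q [ 0.748  0.664 -0.001 -0.001] F [ 0.8 -0.8 -1.5] w 0.0625
[[0.2, 0.1, -0.3], [0.2, 0.1, 6.7], [0.2, 0.1, 9.6]]
[-0.0, -0.0, -0.0]
```

>>> {"op": "move_arm", "data": {
  "translation": [
    [0,0,3],
    [0,0,5],
    [0,0,7],
    [0,0,8.5],
    [0,0,9.2],
    [0,0,9.6],
    [0,0,9.8]
  ],
  "yaw": [0,0,0,0,0,0,0],
  "claw": [5.5,5.5,5.5,5.5,5.5,5.5,5.5]
}}

```text
clock: 13.78
position: [0.5502, 0.003, 0.2417]
ee_rot: [0.747, 0.665, -0.0, 0.001]
wrist_force: [-2.9, -3.0, 12.2]
gripper_width: 0.0628
finger_force: 15.0
```

```bash
python3 - <<'E'
from h import *
plan([[.550,.0037,.241]],[1.455])
E
```

```text
t 13.775 tcp [0.5502 0.003  0.2417] alpha 1.454 q [ 0.747  0.665 -0.     0.001] F [-2.9 -3.  12.2] w 0.0628
[[0.1, -0.0, 0.1]]
[-0.0]
```

>>> {"op": "move_arm", "data": {
  "translation": [
    [0,0,-0.1],
    [0,0,-0.1],
    [0,0,-0.1],
    [0,0,-0.1],
    [0,0,-2],
    [0,0,-6],
    [0,0,-10]
  ],
  "yaw": [0,0,0,0,0,0,0],
  "claw": [7.5,7.5,7.5,7.5,7.5,7.5,7.5]
}}

```text
clock: 14.65
position: [0.5499, 0.0036, 0.341]
ee_rot: [0.747, 0.665, -0.0, -0.0]
wrist_force: [-0.1, 0.6, 0.5]
gripper_width: 0.0753
finger_force: 0.0
```

```bash
python3 - <<'E'
from h import *
plan([[.4305,.3445,.33],[.4305,.3445,.23],[.4305,.3445,.176]],[1.571]*3)
E
```

```text
t 14.65 tcp [0.5499 0.0036 0.341 ] alpha 1.454 q [ 0.747  0.665 -0.    -0.   ] F [-0.1  0.6  0.5] w 0.0753
[[32.5, -15.8, 1.1], [32.5, -15.8, 11.1], [32.5, -15.8, 16.5]]
[-0.12, -0.12, -0.12]
```

>>> {"op": "move_arm", "data": {
  "translation": [
    [32.5,-15.8,1],
    [32.5,-15.8,1],
    [32.5,-15.8,1],
    [32.5,-15.8,1],
    [32.5,-15.8,1],
    [32.5,-15.8,1],
    [32.5,-15.8,1],
    [32.5,-15.8,1],
    [32.5,-15.8,8],
    [32.5,-15.8,8],
    [32.5,-15.8,8]
  ],
  "yaw": [-0.12,-0.12,-0.12,-0.12,-0.12,-0.12,-0.12,-0.12,-0.12,-0.12,-0.12],
  "claw": [6.5,6.5,6.5,6.5,6.5,6.5,6.5,6.5,6.5,6.5,6.5]
}}

```text
clock: 16.02
position: [0.4319, 0.3442, 0.261]
ee_rot: [0.707, 0.708, 0.0, 0.0]
wrist_force: [0.3, 0.1, 1.2]
gripper_width: 0.065
finger_force: 0.0
```

```bash
python3 - <<'E'
from m import *
for n in("scene","side"):
    f=r.grab_frame(n);P=cloud(f);hsv=cv2.cvtColor(f["pixels"],cv2.COLOR_RGB2HSV);H,S,V=[hsv[...,i].astype(int) for i in range(3)]
    def sel(m,lo,hi,c,R): 
        return P[m&(P[...,2]>lo)&(P[...,2]<hi)&(np.hypot(P[...,0]-c[0],P[...,1]-c[1])<R)]
    q=sel((H>45)&(H<85)&(S>90),.188,.2,(.55,.003),.06);print(n,"green",len(q),circ(q).round(4),(q.max(0)+q.min(0))/2,q[:,2].max())
    q=sel(S<60,.156,.166,(.55,.003),.07);print("pot",len(q),circ(q).round(4))
    q=sel(S<60,.122,.134,(.43,.344),.035);print("white",len(q),circ(q).round(4) if len(q)>5 else "")
plan([[.4305,.3445,.23],[.4305,.3445,.176]],[1.571]*2)
E
```

```text
scene green 170 [0.55   0.0037 0.0289] [0.55036366 0.00385052 0.19266236] 0.1973168966533818
pot 279 [0.55   0.0031 0.0553]
white 69 [0.4318 0.3445 0.0187]
side green 118 [0.5494 0.0049 0.0291] [0.54966708 0.00589572 0.19382763] 0.19951406616929312
pot 177 [0.55   0.0048 0.0543]
white 131 [0.4303 0.3454 0.0191]
t 16.125 tcp [0.4323 0.345  0.2624] alpha 1.573 q [0.706 0.708 0.002 0.   ] F [ 0.  -0.2  0.5] w 0.065
[[-0.1, -0.2, 3.2], [-0.1, -0.2, 8.6]]
[0.0, 0.0]
```

>>> {"op": "move_arm", "data": {
  "translation": [
    [0,-0.1,4],
    [0,-0.1,7],
    [0,-0.1,8.6],
    [0,-0.1,8.6],
    [0,-0.1,8.6],
    [0,-0.1,8.6],
    [0,-0.1,8.6],
    [0,-0.1,8.6],
    [0,-0.1,6],
    [0,-0.1,1],
    [0,-0.1,-5],
    [0,-0.1,-11],
    [0,-0.1,-13],
    [0,-0.1,-13]
  ],
  "yaw": [0,0,0,0,0,0,0,0,0,0,0,0,0,0],
  "claw": [6.5,6.5,6.5,6.5,3.5,3.5,3.5,3.5,3.5,3.5,3.5,3.5,3.5,3.5]
}}

```text
clock: 17.88
position: [0.4302, 0.345, 0.3916]
ee_rot: [0.706, 0.708, 0.002, 0.0]
wrist_force: [-0.6, 0.2, -1.6]
gripper_width: 0.0413
finger_force: 15.0
```

```bash
python3 - <<'E'
from h import *
plan([[.550,.004,.39],[.550,.004,.3],[.550,.004,.276]],[1.571]*3)
E
```

```text
t 17.875 tcp [0.4302 0.345  0.3916] alpha 1.574 q [0.706 0.708 0.002 0.   ] F [-0.6  0.2 -1.6] w 0.0413
[[-34.1, 11.9, 0.2], [-34.1, 11.9, 9.2], [-34.1, 11.9, 11.6]]
[0.0, 0.0, 0.0]
```

>>> {"op": "move_arm", "data": {
  "translation": [
    [-5,1.7,0],
    [-10,3.5,0],
    [-15,5.2,0],
    [-20,7,0],
    [-25,8.7,0],
    [-30,10.5,0],
    [-33,11.5,0],
    [-34.1,11.9,0],
    [-34.1,11.9,0],
    [-34.1,11.9,0]
  ],
  "yaw": [0,0,0,0,0,0,0,0,0,0],
  "claw": [3.5,3.5,3.5,3.5,3.5,3.5,3.5,3.5,3.5,3.5]
}}

```text
clock: 19.12
position: [0.5497, 0.0054, 0.3898]
ee_rot: [0.706, 0.709, -0.0, -0.001]
wrist_force: [0.2, -0.1, -0.7]
gripper_width: 0.0409
finger_force: 15.0
```

```bash
python3 - <<'E'
from m import *
for n in("scene","side"):
    f=r.grab_frame(n);P=cloud(f);hsv=cv2.cvtColor(f["pixels"],cv2.COLOR_RGB2HSV)
    d=np.hypot(P[...,0]-.55,P[...,1])
    w=(hsv[...,1]<70)&(d<.035)&(P[...,2]>.205)&(P[...,2]<.28)
    q=P[w]; print(n,"white",len(q),q.min(0),q.max(0),circ(q[q[:,2]<.24]).round(4),circ(q[q[:,2]>.24]).round(4))
    cv2.imwrite(f"pics/p_{n}.png",cv2.resize(f["pixels"][80:280,170:370,::-1],None,fx=2,fy=2))
a=[cv2.imread(f"pics/p_{n}.png") for n in("scene","side")];cv2.imwrite("pics/place.png",np.hstack(a))
plan([[.550,.004,.39],[.550,.004,.3],[.550,.004,.276]],[1.571]*3)
E
```

```text
scene white 376 [ 0.54012625 -0.00825347  0.21409763] [0.57122225 0.02781236 0.27987543] [0.5493 0.0062 0.0196] [0.5494 0.006  0.0197]
side white 292 [0.53147463 0.01010759 0.21824269] [0.5691153  0.03161674 0.27997213] [0.5501 0.0106 0.0164] [0.5499 0.0098 0.017 ]
t 19.225 tcp [0.5497 0.0054 0.3902] alpha 1.576 q [ 0.705  0.709  0.    -0.   ] F [ 0.2 -0.4 -0.8] w 0.041
[[-0.1, 0.0, 0.0], [-0.1, 0.0, 9.0], [-0.1, 0.0, 11.4]]
[0.0, 0.0, 0.0]
```

View pics/place.png

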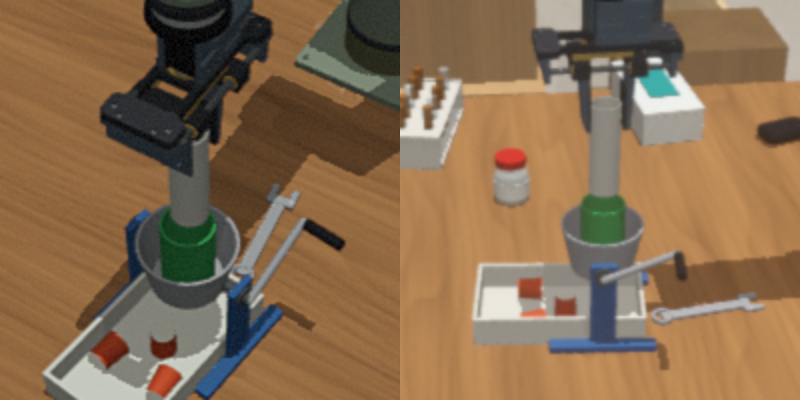

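The white cup hangs vertical and centred over the green cup, at (188,190) in the left crop and (603,150) in the right. The three stoppers are in the tray. Lowering it.

>>> {"op": "move_arm", "data": {
  "translation": [
    [-0.2,0,2],
    [-0.2,0,4],
    [-0.2,0,6],
    [-0.2,0,8],
    [-0.2,0,9.8],
    [-0.2,0,10.7],
    [-0.2,0,11.2],
    [-0.2,0,11.5]
  ],
  "yaw": [0,0,0,0,0,0,0,0],
  "claw": [3.5,3.5,3.5,3.5,3.5,3.5,3.5,3.5]
}}

```text
clock: 20.23
position: [0.5503, 0.0024, 0.2756]
ee_rot: [0.706, 0.708, 0.0, 0.0]
wrist_force: [0.3, -0.6, -0.9]
gripper_width: 0.0418
finger_force: 15.0
```

>>> {"op": "move_arm", "data": {
  "translation": [
    [0,0,0.1],
    [0,0,0.2],
    [0,0,0.2]
  ],
  "yaw": [0,0,0],
  "claw": [3.5,3.5,3.5]
}}

```text
clock: 20.6
position: [0.5503, 0.0023, 0.2752]
ee_rot: [0.706, 0.708, 0.001, 0.001]
wrist_force: [-1.9, 0.6, 7.6]
gripper_width: 0.0414
finger_force: 15.0
```

Touched down at 7.6 N. Releasing and backing off.

>>> {"op": "move_arm", "data": {
  "translation": [
    [0,0,-0.1],
    [0,0,-0.1],
    [0,0,-0.1],
    [0,0,-0.1],
    [0,0,-2],
    [0,0,-6],
    [0,0,-11],
    [0,0,-11],
    [0,0,-11]
  ],
  "yaw": [0,0,0,0,0,0,0,0,0],
  "claw": [5.8,5.8,5.8,5.8,5.8,5.8,5.8,5.8,5.8]
}}

```text
clock: 21.72
position: [0.5497, 0.0021, 0.3825]
ee_rot: [0.706, 0.708, -0.0, -0.0]
wrist_force: [-0.0, 0.2, -1.1]
gripper_width: 0.0584
finger_force: 0.0
```

```bash
python3 - <<'E'
from m import *
a=[]
for n in("scene","side"):
    f=r.grab_frame(n);P=cloud(f);hsv=cv2.cvtColor(f["pixels"],cv2.COLOR_RGB2HSV);H,S,V=[hsv[...,i].astype(int) for i in range(3)]
    def sel(m,lo,hi,R): return P[m&(P[...,2]>lo)&(P[...,2]<hi)&(np.hypot(P[...,0]-.55,P[...,1]-.003)<R)]
    for t,q in(("green",sel((H>45)&(H<85)&(S>90),.188,.2,.06)),("pot",sel(S<60,.156,.166,.07)),("white",sel(S<70,.223,.235,.04))):
        print(n,t,len(q),circ(q).round(4),q[:,2].max().round(3))
    a.append(cv2.resize(f["pixels"][80:280,170:370,::-1],None,fx=2,fy=2))
cv2.imwrite("pics/end.png",np.hstack(a))
E
```

```text
scene green 114 [0.5499 0.0034 0.029 ] 0.198
scene pot 268 [0.5502 0.0032 0.0552] 0.165
scene white 118 [0.5502 0.0035 0.0189] 0.232
side green 66 [0.5498 0.0062 0.0282] 0.199
side pot 171 [0.5503 0.0047 0.0541] 0.165
side white 89 [0.5493 0.0043 0.0194] 0.233
```

View pics/end.png

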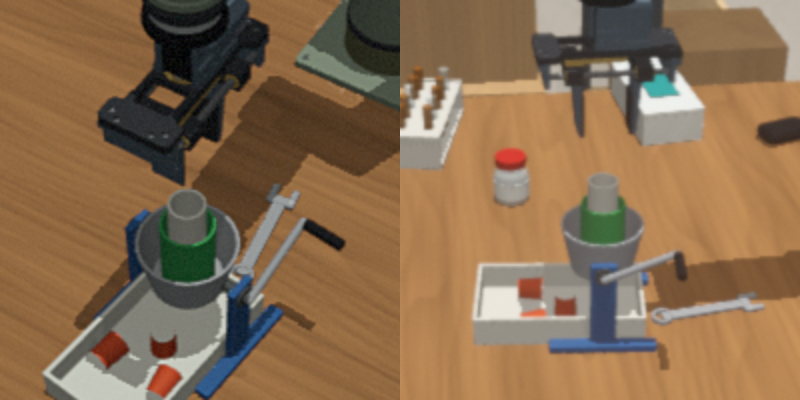

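The picture shows the white cup nested in the green cup, centred in the upright pot at (187,225). The stoppers are in the tray, and the gripper is clear.

```bash
python3 -c "
from workcell import r
print(r.close_job())"
```

```text
the job is handed in; nothing more can be done
None
```

The job is handed in (no verdict came back): the stoppers are in the tray, the pot is upright, and the white cup stands in the green cup in the pot, centred within about 3 mm by the last camera check.

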